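# Offer a watch case up over the movement in its holder

## Robot

A 6-joint arm with a two-finger parallel gripper is mounted at the origin on a cart in front of the work surface, level with it; the furniture and walls round the work are solid. World frame = base frame: x ahead of the robot, y to its left, z up, the work surface at z = 0. Lengths are in mm, angles in rad, forces in N, time in s.
With the tool pointing down it reaches from about 225 to 875 mm from the base axis. Payload 3.4 kg.
Tool frame: the origin (TCP) lies on the centre line of the jaws, within the pads' length; the fingertips stand robot.tcp_to_tips ahead of it and the grasp point (between the pads) lies 6 mm ahead of it (robot.tcp_to_tips is the distance from the TCP to the fingertips, in mm); z points along the fingers, y is the line along which they close (so a half turn about z gives the same grasp; the last joint's range is limited). The gripper opens to 85 mm and grips with 20 to 120 N. Pads are 22 mm wide; open, the fingers measure 114 mm over their backs; the gripper's body (76 mm by 85 mm) begins 54 mm behind the grasp point. The pads swing forward as they close: fully open they stand 13 mm farther back than shut.
Start: joints at [-1.457, 0.276, 1.505, -0, 1.361, -0.121], TCP at [133.769, -559.255, 256.328] pointing down, gripper open.
Joint ranges: [-2.89, 2.89], [-0.75, 2.08], [0.22, 2.7], [-1.18, 4.32], [0.11, 2.71], [-2.7, 2.7]. Speed limits (rad/s): [2.57, 2.57, 3.14, 3.14, 3.14, 3.14].

## Interface

Orientations are given as a 3x3 rotation matrix whose columns are the frame's x, y, z axes.
In Python, from cell import monitor, grab_frame, workorder, boxes_of, robot gives the robot as it stands.
- The arm moves only by the tool step_hand, called after "Call:" by a JSON object that holds its "name" and its "arguments", one argument or row to a line. Schema: {"type":"object","properties":{"steps":{"type":"object","properties":{"deltas":{"type":"array","items":{"type":"array","items":{"type":"number"},"minItems":6,"maxItems":6},"minItems":1,"maxItems":8}},"additionalProperties":false,"required":["deltas"]},"aperture":{"type":"number"},"only":{"type":"string"},"quiet":{"type":"boolean"},"lines":{"type":"string"}},"required":["steps"],"additionalProperties":false}. steps is an object whose key "deltas" holds a list of rows, 1 to 8 of them, each of 6 numbers: dx, dy, dz in parts of the range, where 1.0 means 600 mm, then a rotation vector rx, ry, rz in normalised numbers (1 is pi rad); each row is the pose to reach, as a shift and turn from the pose commanded when the call began, along the tool's axes at that moment; what a row does not reach only later rows make up. A row lasts 1/12 s, in which the tool goes at most 41.7 mm and 0.125 rad, less where a joint would pass 70% of its speed; a pose out of reach is approached as far as the arm can. aperture is the opening from 0.0 (shut) to 1.0 (fully open), set as the call begins (left out keeps the last). The fingers move at their own pace and stop on an object; the grip force is fixed at half the most. Time passes only in rows, so rows that do not move let the fingers close. The tool returns the time, the measured TCP pose, the force, the opening and the grip force at its end. only (a regular expression) keeps the lines of the reply that match it, lines (a string "A,B") keeps lines A to B, and quiet returns only ok. A shift or turn number past 1, either way, is cut back to 1. Input that does not fit is refused with a message, and nothing moves.
- monitor.get_state(): the state, without advancing time (a new reading comes with each control period).
- grab_frame(name): name is "scene" or "side" or "wrist"; returns a dict with "frame" (400x640x3 uint8, blue, green, red), "mtx" (3x3 intrinsics, pixels), "world_from_camera" (4x4, takes a point from camera to world coordinates). Camera axes: x right, y up, looking along -z (the intrinsics and any distortion apply to the point x, -y, -z); pixel columns grow to the right and rows downward; lengths in mm; the calibration is good to about 2 mm. The wrist camera is an equidistant fisheye: a pixel r from the principal point sees the ray r / f radians off the axis. A picture is of the moment at which its call begins. There is no depth.
- workorder.finish_job(): hands the job in; it is judged then, once.
Trained networks look in a picture, given as the dict that the camera call returned (one of the last four; its "shot" number tells which), for a name from the list of things; names that differ only in an ending like _2 or _b are one class to them, and where a whole thing is asked for, a point or a joint stands for the part that bears it (a point fixed in the world has none). Each returns a list of dicts, best first, with "score" (0 to 1); they miss things now and then, are a little off and sometimes report something else, mostly with a low value. They report only what shows in the picture. A call takes as long as a camera call. They do not tell look-alikes from the thing itself.
- boxes_of(picture, thing): "point" ([x, y, z] in mm, in the coordinates of the camera as it stood for that picture, good to about 4 mm: the middle of the surface that is visible of it).
The state is a dict: "time": time; "joints": joint angles; "qvel": joint speeds; "effort": joint torques, N m; "tcp_pos": TCP position; "tool_rot": TCP orientation; "force": force on the tool from outside, world axes, zero at the start; "moment": the same for the moment, N m; "opening": opening from 0.0 (shut) to 1.0 (fully open); "gripper_force": force on a finger pad.
Only numpy, scipy, OpenCV 4.12 (cv2) and the standard library are available. Lean on these libraries where they do the work, as an engineer would, in place of code of your own. Each camera call takes 0.05 s, during which the arm holds its last target. There are 200 camera calls.

## Task

Lift the empty watch case (the ring with four lugs) out of the black plastic parts bin, carry it over the row of mug and dropper bottle, higher than their tops, and stop with it hovering over the watch movement clamped in the black holder: level, centred over it, lugs in line with the two jaws (either way round), about 15 mm above the holder's highest point. Finish while still holding it there, quite still, with nothing touching the holder or the movement, and leave the bench block in the bin, the mug and the bottle as they are.

Things in the scene. Friction and masses are not known exactly. Their poses are not given: they have to be found in the camera images.
- watch_case: empty steel watch case lying flat in the bin: ring 38 mm across, 8 mm high, open middle, four lugs (1 to 5 mm above its underside). Origin on the underside, z up. Lugs point along its x: tips at x = +-22 mm, at y = -10 and +13.5 mm. Can be taken along x (44 mm over lug tips; 20 mm clear between the two lugs of a side, ring 38 mm) or by the ring along y (38 mm). Small crown at -y. 30 g
- case_center (a point): the middle of the watch case's ring, on its underside (watch_case at y = +1.8 mm); same axes as the case
- parts_bin: open black plastic bin standing on the bench, fixed: 150 mm along its x, 190 mm along its y, 35 mm high (rim to 38 mm), walls 5 mm, inner floor 5 mm above the bench. Origin under its middle, z up. The watch case lies near one end of it (y about +45 or -45 mm), the bench block near the other.
- bench_block: small hexagonal steel bench block with holes in its top, 36 x 42 mm across, 25 mm high, loose in the bin: leave it. Origin under its middle.
- movement_holder: black movement holder, fixed to the bench: round base 72 mm across and 25 mm high, on it two stepped jaws, 24 mm wide, facing one another along its y axis and gripping a 34 mm watch movement. Origin under the middle of the base, z up. Highest point (jaw posts) 50 mm above the bench; jaws and screw knob lie within 36 mm of its axis
- holder_top (a point): point on the holder's vertical axis, over the middle of the movement, level with the holder's highest point (50 mm above the bench); same axes as the holder: y runs from jaw to jaw. When the job is done the watch case's x axis is parallel to this y axis.
- mug: plain orange mug, 81 mm across, 101 mm high, handle included 113 mm long, standing between bin and holder. Origin on its underside, about 17 mm from the cup's axis towards the handle, which points to -y of its frame. Leave it.
- bottle: small dropper bottle, 33 mm across, 102 mm high, standing between bin and holder behind the mug. Origin under its middle. Leave it.
There are look-alikes about, which are no part of the job. Leave any pink look-alike of the movement_holder alone.

How it is judged:
By the outcome, as a careful person would: the job done as asked, in the order asked, and still so for the second after the job is handed in, while the arm keeps its last pose, push and grip.
It also fails if it takes over 45 s, if anything falls off the work surface, if the arm or the gripper's body presses on something with over 40 N, if the wrist force passes 120 N, or if a joint passes its speed limit or range.

## Working session

There is one attempt and no reset: what is moved stays moved. The work goes in short steps, Python scripts to look and compute and a tool call to move; the robot and the scene stay as the last step left them, time stands still between calls to the robot, and variables do not carry over. Pictures are saved under pics/ and viewed, at most 10 in all, crops included, and the job is handed in when it is done.

```bash
ls; mkdir -p pics
```

Create h.py:
```python
import numpy as np, cv2
from cell import monitor, grab_frame, workorder, boxes_of, robot
def W(p,pt): return (p["world_from_camera"]@np.r_[pt,1])[:3]
def ray(p,u,v,z,fish=False):
    K=p["mtx"];x=(u-K[0,2])/K[0,0];y=(v-K[1,2])/K[1,1]
    if fish:
        r=np.hypot(x,y);s=np.tan(r)/r if r>0 else 1;x*=s;y*=s
    T=p["world_from_camera"];d=T[:3,:3]@np.array([x,-y,-1]);o=T[:3,3]
    return o+d*(z-o[2])/d[2]
def proj(p,X,fish=False):
    T=np.linalg.inv(p["world_from_camera"]);c=T[:3,:3]@X+T[:3,3];x,y,z=c[0],-c[1],-c[2];K=p["mtx"]
    r=np.hypot(x,y);
    if fish: s=np.arctan2(r,z)/r
    else: s=1/z
    return K[0,0]*x*s+K[0,2],K[1,1]*y*s+K[1,2]
```

Run:
```python
from h import *
np.set_printoptions(precision=3,suppress=True)
print(robot.tcp_to_tips,monitor.get_state()["tool_rot"])
for n in("scene","side","wrist"):
    p=grab_frame(n);cv2.imwrite(f"pics/{n}0.png",p["frame"]);print(n,p["mtx"].tolist(),p["world_from_camera"],p.keys())
    for t in("watch_case","parts_bin","bench_block","movement_holder","mug","bottle"):
        for d in boxes_of(p,t)[:4]: print(t,round(d["score"],2),W(p,d["point"]),np.round(proj(p,W(p,d["point"]),n=="wrist")))
```

```text
pics
25.0 [[ 0.973  0.233 -0.   ]
 [ 0.233 -0.973  0.002]
 [ 0.    -0.002 -1.   ]]
scene [[483.4556483215233, 0.0, 324.5094245897854], [0.0, 483.4556483215233, 201.3527820306849], [0.0, 0.0, 1.0]] [[ -0.771   0.338  -0.539 -90.01 ]
 [ -0.637  -0.402   0.658 852.018]
 [  0.006   0.851   0.525 729.571]
 [  0.      0.      0.      1.   ]] dict_keys(['frame', 'mtx', 'world_from_camera', 'shot'])
watch_case 0.38 [ 527.372 -271.111   24.611] [403. 181.]
watch_case 0.34 [525.09  286.572  20.277] [271. 277.]
parts_bin 0.65 [ 502.178 -248.742    9.938] [406. 191.]
bench_block 0.72 [ 525.192 -270.354   24.66 ] [404. 181.]
movement_holder 0.82 [494.731 397.98   22.569] [243. 310.]
movement_holder 0.56 [524.214 285.769  22.479] [272. 276.]
mug 0.77 [481.116  -6.993  70.336] [365. 210.]
bottle 0.71 [609.725  -6.221  48.346] [326. 201.]
side [[481.99813541443575, 0.0, 323.6276253642071], [0.0, 481.99813541443575, 207.60422270128345], [0.0, 0.0, 1.0]] [[    0.994     0.069    -0.09    436.699]
 [   -0.111     0.46     -0.881 -1110.89 ]
 [   -0.02      0.885     0.465   661.017]
 [    0.        0.        0.        1.   ]] dict_keys(['frame', 'mtx', 'world_from_camera', 'shot'])
watch_case 0.53 [ 500.039 -191.276   10.443] [312. 272.]
parts_bin 0.68 [ 516.468 -230.932    7.513] [321. 282.]
bench_block 0.76 [ 525.563 -288.556   30.868] [328. 289.]
movement_holder 0.74 [502.583 373.875  23.765] [297. 171.]
movement_holder 0.67 [538.344 263.225  26.841] [311. 183.]
mug 0.67 [484.453 -58.544  67.971] [300. 223.]
bottle 0.93 [614.386 -23.31   46.203] [349. 220.]
wrist [[309.70691628693146, 0.0, 321.9205373392409], [0.0, 309.70691628693146, 199.69371407519586], [0.0, 0.0, 1.0]] [[   0.233    0.936    0.265  199.909]
 [  -0.973    0.224    0.063 -543.278]
 [  -0.001   -0.273    0.962  373.994]
 [   0.       0.       0.       1.   ]] dict_keys(['frame', 'mtx', 'world_from_camera', 'shot'])
```

```bash
cd pics; python3 -c "
import cv2
a=cv2.imread('scene0.png');b=cv2.imread('side0.png')
cv2.imwrite('m.png',cv2.vconcat([cv2.resize(a[130:350,200:470],(736,600))[:300*2]][:1]))
cv2.imwrite('sidec.png',cv2.resize(b[140:330,200:440],(758,600),interpolation=cv2.INTER_CUBIC))
"
```

```text
(no output)
```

View pics/m.png

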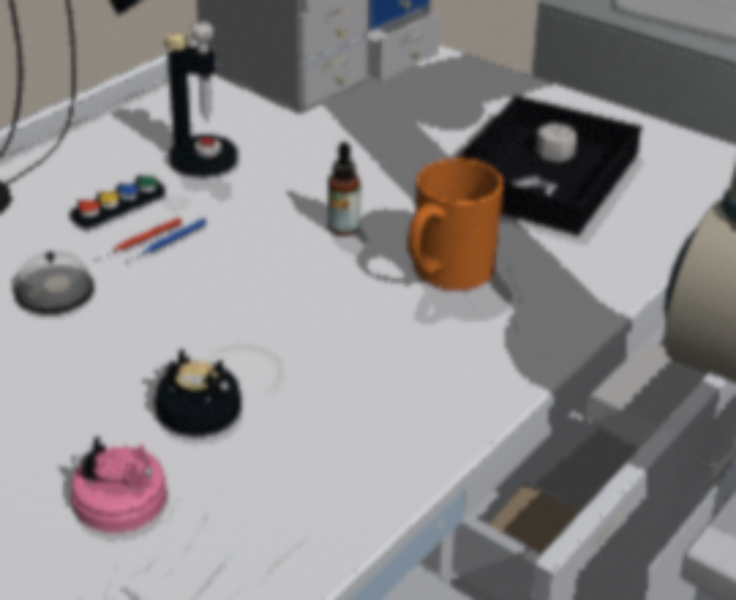

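View pics/sidec.png

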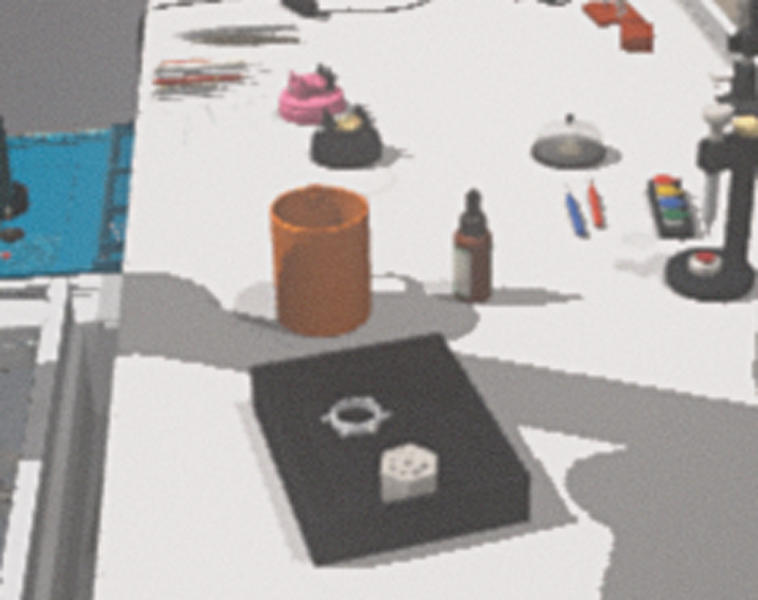

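The watch case candidates in the side crop are:
- the ring with lugs in the bin at (355,415), which is the one I want
- the hexagonal bench block at (408,470)
- the press's red/white seat at (705,262)
- the glass dome at (570,140)

For the holder, the candidates are the black one at side crop (345,140) and scene crop (198,395), which is the right one, and the pink look-alike at (312,97). The mug and bottle stand at (320,260) and (472,245).

I'll move over the bin for a close wrist view.

The manual's scale: shifts go in shares of 600 mm and turns go in shares of pi rad. Converting my numbers, 280 mm / 600 = 0.4667, 245 mm / 600 = 0.4083.

Call:
{"name": "step_hand", "arguments": {
  "steps": {"deltas": [[0.0583, -0.0367, 0, 0, 0, 0], [0.1167, -0.075, 0, 0, 0, 0], [0.175, -0.1117, 0, 0, 0, 0], [0.2333, -0.15, 0, 0, 0, 0], [0.2917, -0.1867, 0, 0, 0, 0], [0.35, -0.225, 0, 0, 0, 0], [0.4083, -0.2617, 0, 0, 0, 0], [0.4667, -0.3, 0, 0, 0, 0]]},
  "aperture": 1.0
}}

```text
time: 1.72
tcp_pos: [365.2, -317.7, 256.6]
tool_rot: [[0.973, 0.232, 0.001], [0.232, -0.973, -0.001], [0.0, 0.001, -1.0]]
force: [0.5, -1.1, 0.3]
opening: 1.002
gripper_force: 0.0
```

Call:
{"name": "step_hand", "arguments": {
  "steps": {"deltas": [[0.0583, -0.0367, 0.0083, 0, 0, 0], [0.1167, -0.075, 0.0167, 0, 0, 0], [0.175, -0.1117, 0.025, 0, 0, 0], [0.2167, -0.1417, 0.0333, 0, 0, 0], [0.2333, -0.15, 0.0333, 0, 0, 0], [0.2333, -0.15, 0.0333, 0, 0, 0], [0.2333, -0.15, 0.0333, 0, 0, 0]]}
}}

```text
time: 2.3
tcp_pos: [479.2, -199.3, 236.3]
tool_rot: [[0.972, 0.234, -0.001], [0.234, -0.972, -0.001], [-0.001, 0.001, -1.0]]
force: [0.3, -0.5, 0.7]
opening: 1.002
gripper_force: 0.0
```

Run:
```python
from h import *
np.set_printoptions(precision=3,suppress=True)
p=grab_frame("wrist");cv2.imwrite("pics/w1.png",p["frame"]);print(p["world_from_camera"])
np.savez("w1.npz",**{k:p[k] for k in("mtx","world_from_camera","frame")})
for t in("watch_case","parts_bin","bench_block","mug","bottle","movement_holder"):
        for d in boxes_of(p,t)[:3]: print(t,round(d["score"],2),W(p,d["point"]),np.round(proj(p,W(p,d["point"]),True)))
print(monitor.get_state()["tcp_pos"])
```

```text
[[   0.234    0.935    0.266  545.427]
 [  -0.972    0.225    0.064 -183.107]
 [   0.      -0.273    0.962  353.887]
 [   0.       0.       0.       1.   ]]
watch_case 0.75 [ 501.922 -189.582   12.143] [318. 153.]
parts_bin 0.67 [ 512.526 -226.731    3.89 ] [352. 151.]
bench_block 0.56 [ 533.239 -275.948   30.866] [404. 147.]
mug 0.87 [487.915  -9.449  67.744] [145. 138.]
bottle 0.6 [612.407 -25.628  59.578] [185.  22.]
movement_holder 0.92 [510.793 353.106  17.312] [ 5. 92.]
movement_holder 0.9 [538.419 260.81   19.984] [34. 77.]
[ 478.695 -200.056  236.513]
```

View pics/w1.png

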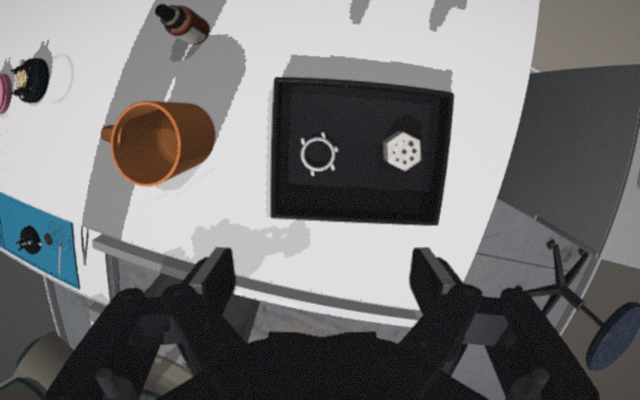

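The picture shows the ring at pixel (318,153), the block at (403,150), the mug at (160,143) and the black holder at (32,80). I'll rectify the ring to a top-down crop.

Add to h.py:
```python
def top(p,cx,cy,z,half=40,n=560):
    """top-down view: column = world x growing right, row = world y growing up"""
    g=np.linspace(-half,half,n);X,Y=np.meshgrid(cx+g,cy-g)
    T=np.linalg.inv(p["world_from_camera"]);c=np.stack([X,Y,np.full_like(X,z)],-1)@T[:3,:3].T+T[:3,3]
    x,y,zz=c[...,0],-c[...,1],-c[...,2];r=np.hypot(x,y);s=np.arctan2(r,zz)/r;K=p["mtx"]
    return cv2.remap(p["frame"],(K[0,0]*x*s+K[0,2]).astype(np.float32),(K[1,1]*y*s+K[1,2]).astype(np.float32),cv2.INTER_CUBIC)
```

Run:
```python
from h import *
p=np.load("w1.npz")
cv2.imwrite("pics/t1.png",top(p,502,-190,10))
```

```text
(no output)
```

View pics/t1.png

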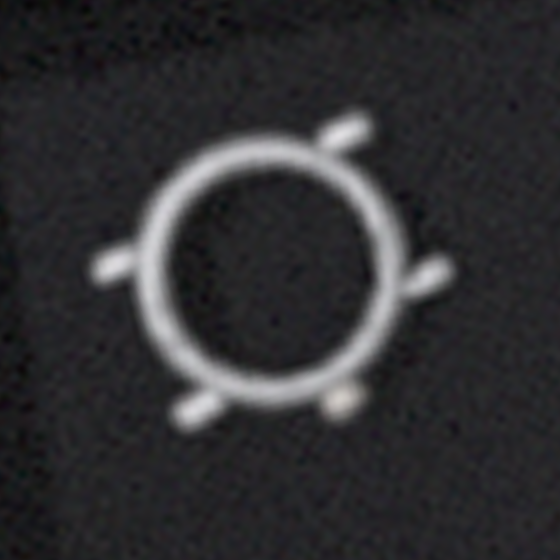

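Ring centre is at crop (272,270), so about world (501,-188.5). The lug tips at (372,128), (455,270), (92,268) and (172,418) give case x at about 27°, and the crown at (343,400) is on the −y side. Next I need the finger clearance to the bin walls.

Run:
```python
from h import *
np.set_printoptions(precision=2,suppress=True)
p=np.load("w1.npz")
c=np.array([ray(p,u,v,38,True)[:2] for u,v in((275,78),(453,93),(438,224),(270,217))]);m=c.mean(0)
print(c,m,[np.linalg.norm(c[i]-c[i-1]) for i in range(4)],[np.degrees(np.arctan2(*(c[i]-c[i-1])[::-1])) for i in range(4)])
y=(c[0]+c[3]-c[1]-c[2]);y/=np.linalg.norm(y);x=np.array([y[1],-y[0]])
d=np.array([500.9,-188.6])-m;print("case in bin",d@x,d@y,np.degrees(np.arctan2(*y[::-1])))
d=np.array([531,-275])-m;print("block in bin",d@x,d@y)
print(monitor.get_state()["joints"])
```

```text
[[ 571.04 -128.28]
 [ 605.54 -312.07]
 [ 461.14 -339.81]
 [ 425.84 -153.77]] [ 515.89 -233.48] [np.float64(147.42006068113184), np.float64(187.00397049977562), np.float64(147.03772757629642), np.float64(189.35873393202056)] [np.float64(9.95692854435677), np.float64(-79.36726149353106), np.float64(-169.12738167239746), np.float64(100.745711208504)]
case in bin -6.403176764644964 46.88492473445003 100.68957827198616
block in bin 7.148331486838745 -43.59892257605048
[-0.53  0.2   1.65 -0.    1.28  0.81]
```

The fingers go along case x, over the lug tips, because a grip along y would crowd the bin's end wall. Now I'll turn, descend part-way and look again.

Converted, 80 mm / 600 = 0.1333, 70 mm / 600 = 0.1167, -0.96 rad / 3.1416 = -0.3056.

Call:
{"name": "step_hand", "arguments": {
  "steps": {"deltas": [[0.0083, -0.0017, 0.0167, 0, 0, -0.0382], [0.0167, -0.0033, 0.0333, 0, 0, -0.0764], [0.025, -0.0067, 0.05, 0, 0, -0.1146], [0.0333, -0.0083, 0.0667, 0, 0, -0.1528], [0.04, -0.01, 0.0833, 0, 0, -0.191], [0.04, -0.01, 0.1, 0, 0, -0.2292], [0.04, -0.01, 0.1167, 0, 0, -0.2674], [0.04, -0.01, 0.1333, 0, 0, -0.3056]]},
  "aperture": 0.7
}}

```text
time: 3.32
tcp_pos: [501.1, -188.2, 155.9]
tool_rot: [[0.362, 0.932, 0.0], [0.932, -0.362, -0.0], [-0.0, 0.0, -1.0]]
force: [-0.5, 0.5, -0.1]
opening: 0.7
gripper_force: 0.0
```

Call:
{"name": "step_hand", "arguments": {
  "steps": {"deltas": [[0, 0, 0.01, 0, 0, -0.0382], [0, 0, 0.01, 0, 0, -0.0764], [0, 0, 0.01, 0, 0, -0.1146], [0, 0, 0.01, 0, 0, -0.1528], [0, 0, 0.01, 0, 0, -0.191], [0, 0, 0.01, 0, 0, -0.2292], [0, 0, 0.01, 0, 0, -0.2674], [0, 0, 0.01, 0, 0, -0.2693]]}
}}

```text
time: 3.98
tcp_pos: [501.0, -188.3, 150.4]
tool_rot: [[-0.454, 0.891, 0.0], [0.891, 0.454, -0.0], [-0.0, 0.0, -1.0]]
force: [0.2, 0.3, -0.5]
opening: 0.701
gripper_force: 0.0
```

Call:
{"name": "step_hand", "arguments": {
  "steps": {"deltas": [[0, 0, 0, 0, 0, 0], [0, 0, 0, 0, 0, 0]]}
}}

```text
time: 4.15
tcp_pos: [501.1, -188.0, 150.4]
tool_rot: [[-0.45, 0.893, 0.0], [0.893, 0.45, -0.0], [-0.0, 0.0, -1.0]]
force: [-0.4, 0.1, -0.4]
opening: 0.701
gripper_force: 0.0
```

Run:
```python
from h import *
np.set_printoptions(precision=3,suppress=True)
p=grab_frame("wrist");cv2.imwrite("pics/w2.png",p["frame"]);s=monitor.get_state()
np.savez("w2.npz",tcp=s["tcp_pos"],R=s["tool_rot"],**{k:p[k] for k in("mtx","world_from_camera","frame")})
print(s["tcp_pos"],s["tool_rot"],s["joints"])
t=top(p,501,-188.5,10,32,448);cv2.imwrite("pics/t2.png",np.hstack([t,p["frame"][:,:340][:,:][:400].copy() if 0 else cv2.resize(p["frame"],(350,219))[:219]]) if 0 else t)
# centre from the inner hole / bright mask
t=top(p,501,-188.5,13,32,640);g=cv2.cvtColor(t,cv2.COLOR_BGR2GRAY);b=(cv2.GaussianBlur(g,(0,0),3)>100).astype(np.uint8)
cs,h=cv2.findContours(b,cv2.RETR_CCOMP,cv2.CHAIN_APPROX_NONE)
for c,hh in zip(cs,h[0]):
    if cv2.contourArea(c)>2000: (u,v),ax,_=cv2.fitEllipse(c);print(hh[3]>=0,501+(u-320)/10,-188.5-(v-320)/10,np.array(ax)/10)
```

```text
[ 501.138 -187.935  150.363] [[-0.451  0.893  0.   ]
 [ 0.893  0.451 -0.   ]
 [-0.     0.    -1.   ]] [-0.489  0.299  1.754 -0.     1.089 -0.956]
False 500.37339782714844 -188.45537719726562 [40.213 43.7  ]
True 500.15647583007814 -188.23868103027343 [29.155 30.785]
```

View pics/t2.png

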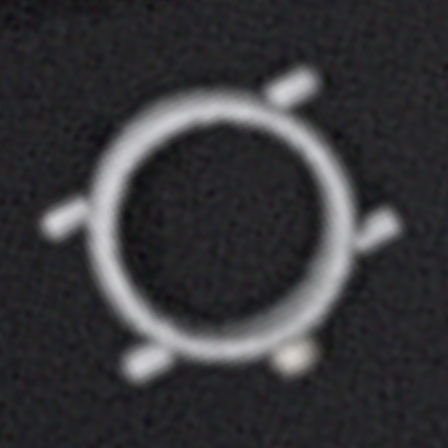

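Lug centres at crop (292,88), (378,230), (65,219) and (148,361) give centre (500.6,-188.6) and case yaw 29.9°. I'll correct for that and descend to just above the floor.

Converted, 114 mm / 600 = 0.19, 112 mm / 600 = 0.1867, -0.055 rad / 3.1416 = -0.0175.

Call:
{"name": "step_hand", "arguments": {
  "steps": {"deltas": [[-0.0007, -0.0012, 0.0333, 0, 0, -0.0175], [-0.0007, -0.0012, 0.075, 0, 0, -0.0175], [-0.0007, -0.0012, 0.1167, 0, 0, -0.0175], [-0.0007, -0.0012, 0.15, 0, 0, -0.0175], [-0.0007, -0.0012, 0.175, 0, 0, -0.0175], [-0.0007, -0.0012, 0.1867, 0, 0, -0.0175], [-0.0007, -0.0012, 0.19, 0, 0, -0.0175], [-0.0007, -0.0012, 0.19, 0, 0, -0.0175]]},
  "aperture": 0.65
}}

```text
time: 4.87
tcp_pos: [500.9, -188.4, 36.2]
tool_rot: [[-0.501, 0.866, -0.0], [0.866, 0.501, 0.0], [0.0, -0.0, -1.0]]
force: [1.3, 0.9, 0.4]
opening: 0.651
gripper_force: 0.0
```

Run:
```python
from h import *
np.set_printoptions(precision=3,suppress=True)
p=grab_frame("wrist");s=monitor.get_state();print(s["tcp_pos"],s["tool_rot"][:,1],s["force"])
np.savez("w3.npz",**{k:p[k] for k in("mtx","world_from_camera","frame")})
q=grab_frame("side")["frame"][220:320,260:360]
cv2.imwrite("pics/w3.png",np.hstack([cv2.resize(p["frame"][160:400,180:460],(467,400),interpolation=2),cv2.resize(q,(330,400),interpolation=2)]))
for z in(5,10,13):print(np.round(proj(p,np.array([500.6,-188.6,z]),True)))
```

```text
[ 501.319 -188.66    36.817] [0.866 0.501 0.001] [-0.446  0.018  0.745]
[323. 250.]
[323. 254.]
[323. 257.]
```

View pics/w3.png

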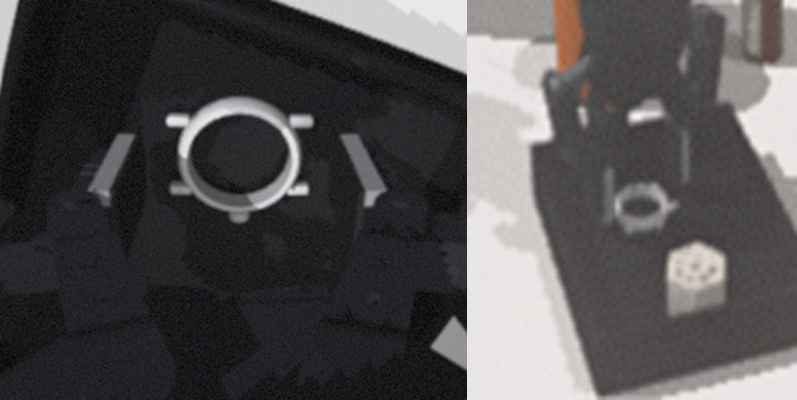

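Both pads straddle the lugs evenly: pads at crop (110,165) and (362,168), ring centre at (240,155). I'll find the actual tip height from the pads' corner pixels.

Run:
```python
from h import *
p=np.load("w3.npz");s=monitor.get_state();t=s["tcp_pos"];R=s["tool_rot"]
for d in(6,12,16,20,25):
    print(d,[tuple(np.round((np.array(proj(p,t+R@np.array([x,y,d]),True))-[180,160])*400/240).astype(int)) for y in(-27.6,27.6) for x in(-11,11)])
```

```text
6 [(np.int64(144), np.int64(224)), (np.int64(138), np.int64(155)), (np.int64(339), np.int64(224)), (np.int64(345), np.int64(155))]
12 [(np.int64(147), np.int64(213)), (np.int64(142), np.int64(146)), (np.int64(335), np.int64(213)), (np.int64(341), np.int64(146))]
16 [(np.int64(149), np.int64(206)), (np.int64(144), np.int64(140)), (np.int64(333), np.int64(206)), (np.int64(339), np.int64(140))]
20 [(np.int64(151), np.int64(200)), (np.int64(146), np.int64(135)), (np.int64(331), np.int64(199)), (np.int64(336), np.int64(134))]
25 [(np.int64(154), np.int64(192)), (np.int64(149), np.int64(128)), (np.int64(328), np.int64(192)), (np.int64(333), np.int64(128))]
```

Converted, 6 mm / 600 = 0.01, 5 mm / 600 = 0.0083.

Call:
{"name": "step_hand", "arguments": {
  "steps": {"deltas": [[0, 0, 0.0017, 0, 0, 0], [0, 0, 0.0033, 0, 0, 0], [0, 0, 0.005, 0, 0, 0], [0, 0, 0.0067, 0, 0, 0], [0, 0, 0.0083, 0, 0, 0], [0, 0, 0.01, 0, 0, 0], [0, 0, 0.01, 0, 0, 0], [0, 0, 0.01, 0, 0, 0]]},
  "aperture": 0.57
}}

```text
time: 5.63
tcp_pos: [500.7, -188.3, 30.2]
tool_rot: [[-0.501, 0.865, -0.0], [0.865, 0.501, 0.0], [0.0, -0.0, -1.0]]
force: [-0.8, 0.1, 0.9]
opening: 0.573
gripper_force: 0.0
```

Run:
```python
from h import *
p=grab_frame("wrist");s=monitor.get_state();t=s["tcp_pos"];R=s["tool_rot"];print(t,s["opening"],s["force"])
h=s["opening"]*42.5
cv2.imwrite("pics/w4.png",cv2.resize(p["frame"][210:300,240:400],(800,450),interpolation=2))
for d in(12,16,20,25):
    print(d,[tuple(int(a) for a in (np.array(proj(p,t+R@np.array([x,y,d]),True))-[240,210])*5) for y in(-h,h) for x in(-11,11)])
```

```text
[ 500.78155567 -188.39425445   30.26260658] 0.5701583213710133 [ 0.32453292  0.09389686 -0.66927308]
12 [(172, 381), (158, 178), (666, 380), (682, 178)]
16 [(178, 360), (164, 161), (660, 359), (675, 160)]
20 [(183, 340), (170, 144), (655, 339), (669, 144)]
25 [(189, 316), (177, 125), (648, 316), (661, 125)]
```

View pics/w4.png

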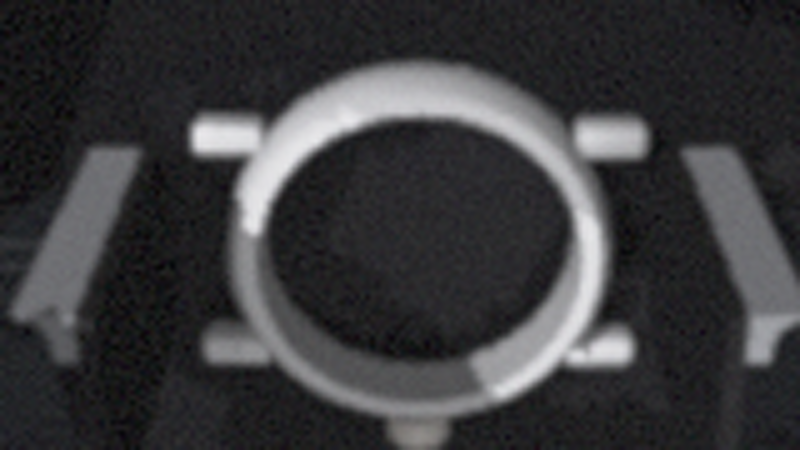

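The pad tips' edge is at v≈147, which puts the tips about 10.5 mm above the bench. The lug midpoint (v≈241, u≈420) is about 1.2 mm toward −x and 0.8 mm toward +y of the pads' centre. I'll shift by that, lower 2.5 mm and close.

Converted, 2.5 mm / 600 = 0.0042, -1.2 mm / 600 = -0.002.

Call:
{"name": "step_hand", "arguments": {
  "steps": {"deltas": [[-0.002, 0.0013, 0.0017, 0, 0, 0], [-0.002, 0.0013, 0.0033, 0, 0, 0], [-0.002, 0.0013, 0.0042, 0, 0, 0], [-0.002, 0.0013, 0.0042, 0, 0, 0]]},
  "aperture": 0.57
}}

```text
time: 6.02
tcp_pos: [502.0, -189.0, 27.6]
tool_rot: [[-0.501, 0.865, -0.0], [0.865, 0.501, 0.0], [0.0, -0.0, -1.0]]
force: [-0.0, 0.8, 0.0]
opening: 0.571
gripper_force: 0.0
```

Call:
{"name": "step_hand", "arguments": {
  "steps": {"deltas": [[0, 0, 0, 0, 0, 0], [0, 0, 0, 0, 0, 0], [0, 0, 0, 0, 0, 0], [0, 0, 0, 0, 0, 0], [0, 0, 0, 0, 0, 0], [0, 0, 0, 0, 0, 0]]},
  "aperture": 0.0
}}

```text
time: 6.52
tcp_pos: [502.7, -189.4, 29.3]
tool_rot: [[-0.501, 0.865, 0.002], [0.865, 0.501, -0.001], [-0.002, 0.001, -1.0]]
force: [-1.8, 1.0, 10.6]
opening: 0.405
gripper_force: 92.7
```

Run:
```python
from h import *
p=grab_frame("wrist");s=monitor.get_state();print(s["tcp_pos"],s["opening"],s["force"],s["gripper_force"])
cv2.imwrite("pics/w5.png",cv2.resize(p["frame"][210:300,240:400],(800,450),interpolation=2))
```

```text
[ 502.71966767 -189.44048251   29.30090967] 0.4047997091904425 [-1.17034312 -0.38627252 10.07092355] 92.71534225208029
```

View pics/w5.png

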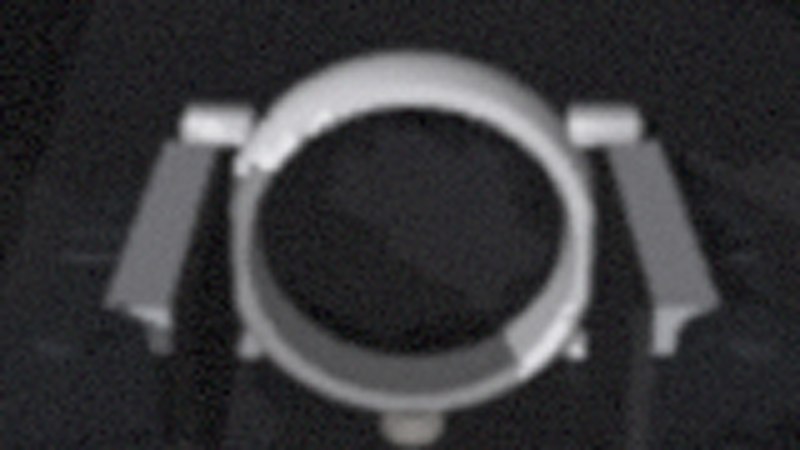

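The pads climbed over the crown-side lugs and gripped only the ring's top (tips at about z = 10, 10 N upward), so my x shift was wrong. I'll reopen, re-measure the lugs numerically, and retry lower.

Converted, -4 mm / 600 = -0.0067, -2 mm / 600 = -0.0033.

Call:
{"name": "step_hand", "arguments": {
  "steps": {"deltas": [[0, 0, 0, 0, 0, 0], [0, 0, 0, 0, 0, 0], [0, 0, 0, 0, 0, 0], [0, 0, -0.0033, 0, 0, 0], [0, 0, -0.0067, 0, 0, 0], [0, 0, -0.0067, 0, 0, 0]]},
  "aperture": 0.6
}}

```text
time: 7.07
tcp_pos: [502.2, -189.1, 32.0]
tool_rot: [[-0.501, 0.865, 0.0], [0.865, 0.501, -0.0], [-0.0, 0.0, -1.0]]
force: [0.3, 0.2, 0.0]
opening: 0.6
gripper_force: 8.3
```

Add to h.py:
```python
def lugs(p,cx,cy,z=10,show=None):
    t=top(p,cx,cy,z,32,640);g=cv2.GaussianBlur(cv2.cvtColor(t,cv2.COLOR_BGR2GRAY),(0,0),2)
    th=95;b=(g>th).astype(np.uint8)
    X=(np.arange(640)-319.5)/639*64;wx=cx+X[None,:]+0*X[:,None];wy=cy-X[:,None]+0*X[None,:]
    return t,b,wx,wy
```

Run:
```python
from h import *
np.set_printoptions(precision=2,suppress=True)
p=grab_frame("wrist");s=monitor.get_state();T=s["tcp_pos"];R=s["tool_rot"];print(T,s["opening"],s["force"])
np.savez("w6.npz",tcp=T,R=R,**{k:p[k] for k in("mtx","world_from_camera","frame")})
t,b,wx,wy=lugs(p,T[0],T[1])
b=(cv2.cvtColor(t,cv2.COLOR_BGR2GRAY)>85).astype(np.uint8)
# ring: largest hole
cs,h=cv2.findContours(b,cv2.RETR_CCOMP,cv2.CHAIN_APPROX_NONE)
hole=max((c for c,k in zip(cs,h[0]) if k[3]>=0),key=cv2.contourArea,default=None);print(cv2.contourArea(hole)/100 if hole is not None else None)
o=cv2.morphologyEx(b,cv2.MORPH_OPEN,np.ones((9,9)))
d=np.hypot(wx-T[0],wy-T[1])
n,l,st,ce=cv2.connectedComponentsWithStats((o*(d>20.5)).astype(np.uint8))
for i in range(1,n):
    if st[i,4]>150:
        m=l==i;w=np.array([wx[m].mean()-T[0],wy[m].mean()-T[1],0]);print(st[i,4]/100,(R.T@w)[:2])
cv2.imwrite("pics/t6.png",t)
```

```text
[ 502.14 -189.03   31.9 ] 0.5970040245639723 [-0.64 -0.19 -1.07]
750.55
65.14 [ 3.36 32.68]
347.45 [ -2.18 -23.28]
```

Run:
```python
from h import *
p=np.load("w6.npz");t=p["tcp"];R=p["R"]
cv2.imwrite("pics/w6.png",cv2.resize(p["frame"][210:300,240:400],(800,450),interpolation=2))
for x in(-11.75,11.75):print(x,[tuple(int(a) for a in (np.array(proj(p,t+R@np.array([x,y,t[2]-10]),True))-[240,210])*5) for y in(-22,22)])
```

```text
-11.75 [(206, 336), (630, 335)]
11.75 [(194, 128), (643, 128)]
```

View pics/w6.png

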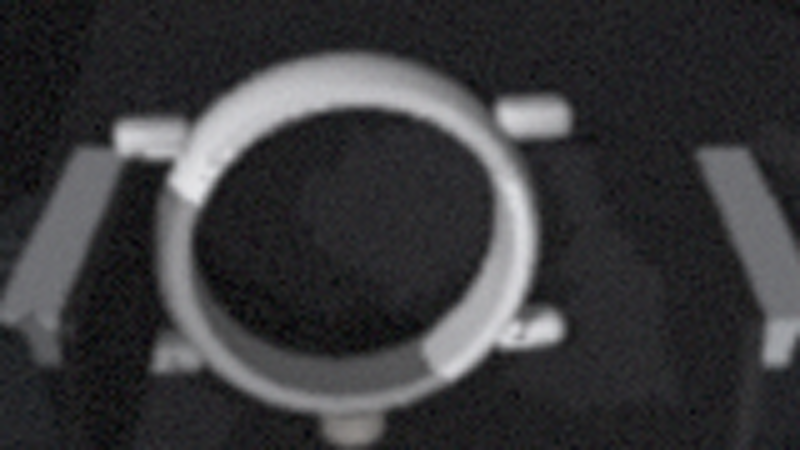

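The case dragged along with the left pad, and it now sits left and slightly turned. Lug centres are at (152,136), (534,117), (178,352) and (534,328). I'll recompute its pose.

Run:
```python
from h import *
np.set_printoptions(precision=2,suppress=True)
p=np.load("w6.npz");t=p["tcp"];R=p["R"]
q=np.array([R.T@(ray(p,240+u/5,210+v/5,9.5,True)-t) for u,v in((152,136),(534,117),(178,352),(534,328))])[:,:2];print(q)
print(q.mean(0));
for a,b in((0,1),(2,3)):d=q[b]-q[a];print("angle of tool y",np.arctan2(d[0],d[1]))
print(np.linalg.norm(q[0]-q[2]),np.linalg.norm(q[1]-q[3]))
tip=np.array([R.T@(ray(p,240+u/5,210+v/5,8,True)-t) for u,v in((115,136),(572,115),(152,352),(566,328))])[:,:2];print(tip,tip.mean(0))
```

```text
[[ 10.71 -26.41]
 [ 12.86  11.19]
 [-14.05 -25.26]
 [-10.88  11.93]]
[-0.34 -7.14]
angle of tool y 0.05715507264451699
angle of tool y 0.08506019421614026
24.788706540660396 23.753956275698098
[[ 10.02 -30.47]
 [ 12.44  15.09]
 [-15.04 -28.33]
 [-11.8   15.44]] [-1.1  -7.07]
```

The manual's scale: shifts go in shares of 600 mm and turns go in shares of pi rad. Converting my numbers, -6.6 mm / 600 = -0.011, 5.6 mm / 600 = 0.0093, -0.062 rad / 3.1416 = -0.0197.

Call:
{"name": "step_hand", "arguments": {
  "steps": {"deltas": [[-0.0002, -0.005, 0, 0, 0, -0.0095], [-0.0002, -0.011, 0, 0, 0, -0.0197], [-0.0002, -0.011, 0.0033, 0, 0, -0.0197], [-0.0002, -0.011, 0.0067, 0, 0, -0.0197], [-0.0002, -0.011, 0.0093, 0, 0, -0.0197], [-0.0002, -0.011, 0.0093, 0, 0, -0.0197], [-0.0002, -0.011, 0.0093, 0, 0, -0.0197]]},
  "aperture": 0.6
}}

```text
time: 7.7
tcp_pos: [496.4, -192.4, 26.8]
tool_rot: [[-0.554, 0.833, -0.0], [0.833, 0.554, -0.0], [-0.0, -0.0, -1.0]]
force: [-2.2, 0.6, 7.3]
opening: 0.601
gripper_force: 11.8
```

Run:
```python
from h import *
np.set_printoptions(precision=2,suppress=True)
p=grab_frame("wrist");s=monitor.get_state();t=s["tcp_pos"];R=s["tool_rot"];print(t,s["opening"],s["force"],s["gripper_force"])
np.savez("w7.npz",tcp=t,R=R,**{k:p[k] for k in("mtx","world_from_camera","frame")})
# lugs by dark/bright blobs inside tool-frame windows, from a tool-aligned top view at z=9.5
g=np.arange(-32,32,.1);X,Y=np.meshgrid(g,g,indexing="ij")
pts=t+np.stack([X,Y,np.full_like(X,t[2]-9.5)],-1)@R.T
uv=np.array(proj2(p,pts)) if 0 else None
T=np.linalg.inv(p["world_from_camera"]);c=pts@T[:3,:3].T+T[:3,3];x,y,z=c[...,0],-c[...,1],-c[...,2];r=np.hypot(x,y);a=np.arctan2(r,z)/r;K=p["mtx"]
m=cv2.remap(p["frame"],(K[0,0]*x*a+K[0,2]).astype(np.float32),(K[1,1]*y*a+K[1,2]).astype(np.float32),cv2.INTER_CUBIC).max(2)
for sy in(-1,1):
    for sx in(-1,1):
        w=(abs(X-sx*12)<5)&(abs(Y-sy*20.5)<2.5);v=m*w;th=(v[w].max()+np.median(m[w]))/2;k=w&(m>th);print(sx,sy,v[w].max(),k.sum()/100,X[k].mean(),Y[k].mean())
cv2.imwrite("pics/t7.png",m[::-1])
```

```text
[ 496.44 -192.42   26.77] 0.6009781745128662 [-2.67  0.88  6.5 ] 11.78109252490458
-1 -1 147 15.61 -11.825048046123994 -20.930941704035718
1 -1 232 13.92 10.165948275862668 -20.972629310344672
-1 1 51 5.17 -11.845841392649618 20.272340425532658
1 1 44 1.87 11.400534759358905 19.97647058823603
```

The left pad is sitting on lug tips (6.5 N up). I'll back straight up, open wider and re-measure cleanly.

Converted, -74 mm / 600 = -0.1233, -70 mm / 600 = -0.1167.

Call:
{"name": "step_hand", "arguments": {
  "steps": {"deltas": [[0, 0, -0.0083, 0, 0, 0], [0, 0, -0.025, 0, 0, 0], [0, 0, -0.05, 0, 0, 0], [0, 0, -0.0833, 0, 0, 0], [0, 0, -0.1167, 0, 0, 0], [0, 0, -0.1233, 0, 0, 0], [0, 0, -0.1233, 0, 0, 0], [0, 0, -0.1233, 0, 0, 0]]},
  "aperture": 0.75
}}

```text
time: 8.42
tcp_pos: [496.2, -192.2, 100.0]
tool_rot: [[-0.554, 0.833, -0.0], [0.833, 0.554, -0.0], [-0.0, -0.0, -1.0]]
force: [-0.2, 1.5, 0.4]
opening: 0.752
gripper_force: 8.1
```

Call:
{"name": "step_hand", "arguments": {
  "steps": {"deltas": [[0, 0, 0, 0, 0, 0], [0, 0, 0, 0, 0, 0]]}
}}

```text
time: 8.58
tcp_pos: [495.6, -192.0, 99.0]
tool_rot: [[-0.554, 0.833, -0.002], [0.833, 0.554, 0.001], [0.002, -0.001, -1.0]]
force: [0.1, -0.2, -0.3]
opening: 0.754
gripper_force: 8.2
```

Create m.py:
```python
from h import *
np.set_printoptions(precision=2,suppress=True)
def measure(cx,cy):
    p=grab_frame("wrist");s=monitor.get_state();t=s["tcp_pos"];R=s["tool_rot"];print(t,s["opening"],s["force"],s["gripper_force"])
    for _ in range(2):
        im=top(p,cx,cy,10,32,641);g=im.max(2);b=(g>85).astype(np.uint8)
        cs,h=cv2.findContours(b,cv2.RETR_CCOMP,cv2.CHAIN_APPROX_NONE)
        # ring centre: inner hole seen at its rim
        hole=max((c for c,k in zip(cs,h[0]) if k[3]>=0),key=cv2.contourArea);(u,v),ax,_=cv2.fitEllipse(hole);cx,cy=cx+(u-320)/10,cy-(v-320)/10
    print("hole",cx,cy,ax)
    im=top(p,cx,cy,10,32,641);b=(im.max(2)>85).astype(np.uint8)
    yy,xx=np.mgrid[320:-321:-1,-320:321]/10
    b[np.hypot(xx,yy)<20.6]=0;b[np.hypot(xx,yy)>27]=0
    n,l,st,_=cv2.connectedComponentsWithStats(b);out=[]
    for i in range(1,n):
        if st[i,4]>60:
            k=l==i;w=np.array([cx+xx[k].mean(),cy+yy[k].mean()]);out.append(w);print(st[i,4]/100,w,np.degrees(np.arctan2(w[1]-cy,w[0]-cx)),"tool",R.T[:2,:2]@(w-t[:2]))
    cv2.imwrite("pics/t8.png",top(p,cx,cy,10,32,448));return p,t,R
```

```bash
python3 -c "
from m import *
measure(492,-196)"
```

```text
[ 495.73 -192.05   99.05] 0.7498189457144787 [ 0.39 -1.02 -0.46] 8.141417357392129Traceback (most recent call last):
  File "<string>", line 3, in <module>
    measure(492,-196)
    ~~~~~~~^^^^^^^^^^
  File "m.py", line 9, in measure
    hole=max((c for c,k in zip(cs,h[0]) if k[3]>=0),key=cv2.contourArea);(u,v),ax,_=cv2.fitEllipse(hole);cx,cy=cx+(u-320)/10,cy-(v-320)/10
ValueError: max() iterable argument is empty
```

Run:
```python
from h import *
np.set_printoptions(precision=1,suppress=True)
p=grab_frame("wrist");q=grab_frame("side")
for n,a in(("w",p),("s",q)):
    for d in boxes_of(a,"watch_case")[:2]:print(n,round(d["score"],2),W(a,d["point"]),np.round(proj(a,W(a,d["point"]),n=="w")))
cv2.imwrite("pics/w8.png",np.hstack([cv2.resize(p["frame"][140:400,170:470],(460,400),interpolation=2),cv2.resize(q["frame"][200:320,250:350],(333,400),interpolation=2)]))
np.savez("w8.npz",**{k:p[k] for k in("mtx","world_from_camera","frame")})
```

```text
w 0.64 [ 485.8 -203.1   77. ] [295. 264.]
w 0.47 [500.8 -58.9  66.3] [474.  50.]
s 0.49 [ 488.1 -209.6   79.2] [306. 251.]
```

View pics/w8.png

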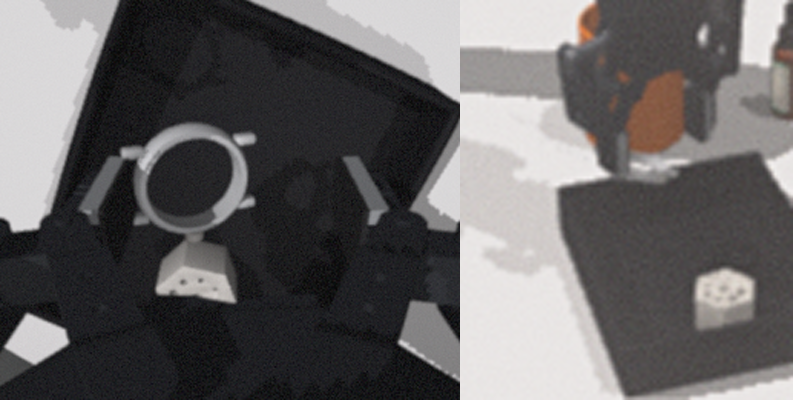

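The case is wedged on the left finger: the 22 mm pad jams into the gap between its lugs, so it came up with the finger. Lowering it flat to the bin floor and closing there should seat both pads between the lugs, gripping the ring.

Converted, 72 mm / 600 = 0.12, 71 mm / 600 = 0.1183.

Call:
{"name": "step_hand", "arguments": {
  "steps": {"deltas": [[0, 0.0083, 0.025, 0, 0, 0], [0, 0.0083, 0.0583, 0, 0, 0], [0, 0.0083, 0.0833, 0, 0, 0], [0, 0.0083, 0.1, 0, 0, 0], [0, 0.0083, 0.1117, 0, 0, 0], [0, 0.0083, 0.1167, 0, 0, 0], [0, 0.0083, 0.1183, 0, 0, 0], [0, 0.0083, 0.12, 0, 0, 0]]},
  "aperture": 0.65
}}

```text
time: 9.5
tcp_pos: [501.0, -189.9, 28.6]
tool_rot: [[-0.554, 0.833, 0.001], [0.833, 0.554, -0.001], [-0.001, 0.0, -1.0]]
force: [0.4, -1.0, 1.0]
opening: 0.644
gripper_force: 8.3
```

Call:
{"name": "step_hand", "arguments": {
  "steps": {"deltas": [[0, 0, 0.0008, 0, 0, 0], [0, 0, 0.0017, 0, 0, 0], [0, 0, 0.0017, 0, 0, 0]]}
}}

```text
time: 9.75
tcp_pos: [500.9, -189.8, 27.7]
tool_rot: [[-0.554, 0.833, 0.001], [0.833, 0.554, -0.001], [-0.001, 0.0, -1.0]]
force: [0.2, -0.6, -1.1]
opening: 0.654
gripper_force: 8.4
```

Converted, 1 mm / 600 = 0.0017, 0.5 mm / 600 = 0.0008.

Call:
{"name": "step_hand", "arguments": {
  "steps": {"deltas": [[0, 0, 0.0008, 0, 0, 0], [0, 0, 0.0017, 0, 0, 0], [0, 0, 0.0017, 0, 0, 0], [0, 0, 0.0017, 0, 0, 0]]}
}}

```text
time: 10.08
tcp_pos: [500.7, -189.7, 26.3]
tool_rot: [[-0.554, 0.833, 0.0], [0.833, 0.554, -0.0], [-0.0, 0.0, -1.0]]
force: [-0.3, -0.3, -0.6]
opening: 0.648
gripper_force: 8.4
```

Call:
{"name": "step_hand", "arguments": {
  "steps": {"deltas": [[0, 0, 0.0007, 0, 0, 0], [0, 0, 0.0013, 0, 0, 0], [0, 0, 0.0013, 0, 0, 0], [0, 0, 0.0013, 0, 0, 0]]}
}}

```text
time: 10.42
tcp_pos: [500.7, -189.7, 26.0]
tool_rot: [[-0.554, 0.833, 0.0], [0.833, 0.554, -0.0], [-0.001, 0.0, -1.0]]
force: [-1.1, 0.8, 6.0]
opening: 0.65
gripper_force: 11.3
```

Converted, -1 mm / 600 = -0.0017, -0.5 mm / 600 = -0.0008.

Call:
{"name": "step_hand", "arguments": {
  "steps": {"deltas": [[0, 0, 0, 0, 0, 0], [0, 0, -0.0008, 0, 0, 0], [0, 0, -0.0017, 0, 0, 0], [0, 0, -0.0017, 0, 0, 0], [0, 0, -0.0017, 0, 0, 0], [0, 0, -0.0017, 0, 0, 0], [0, 0, -0.0017, 0, 0, 0]]},
  "aperture": 0.0
}}

```text
time: 11.0
tcp_pos: [501.8, -190.6, 29.2]
tool_rot: [[-0.554, 0.832, 0.003], [0.832, 0.554, -0.003], [-0.004, 0.001, -1.0]]
force: [-3.0, 0.9, 20.5]
opening: 0.406
gripper_force: 85.7
```

Run:
```python
from h import *
p=grab_frame("wrist");s=monitor.get_state();t=s["tcp_pos"];R=s["tool_rot"];print(t,s["opening"],s["force"],s["gripper_force"])
np.savez("w9.npz",tcp=t,R=R,**{k:p[k] for k in("mtx","world_from_camera","frame")})
f=p["frame"][210:300,240:400].max(2)
# coarse ascii look: 2x2 px cells
for r in f.reshape(30,3,80,2).mean((1,3)): print("".join(" .:-=+*#%@"[min(9,int(v/22))] for v in r))
```

```text
[ 501.80377644 -190.57466965   29.21709114] 0.4019080564963179 [-4.31014265  0.52079652 19.91937676] 85.6929831292041
... ............................................................................
.... ...........................................................................
. ..............................................................................
 ....................................:::-:::::..................................
..... ..........................:-=+**####***++=-:..............................
......................:.......-+##%%%%%%%%%%###**+=-:...........................
...........................:-*%%%@@@@@@@%%%@@%%%##*+=-:.........................
. .. .............-++++==:-*%@@@@@@@#++==--=+*#%%%%#*+=::**++++-................
.................:*@@@@@%+#@@@@@#+-:...........--+%%%#*++%@@@%%#:...............
................-=*##%%%%%@@@@#=:.......::::::.:..:+#%%*+#%*****=-:..
[... 931 characters left out ...]
--:...................:=*##%@%-.....:=##+::.........
...:::........:=-.......=+*+=---:........... ...:=*###%@%*:.....:+#+:....:.:....
....:::.......:::......:+++**=-----::.......::-=*###%@@#**+....::=+-.....::::...
.................... ...::.:+*+=---------------=*##%@%+::::....::...............
.............................-+*++==----------==+%@%+:...::....::...............
...............................:-++*+++++=+++++*+=-:.....:.....::...............
..................... ............::--++++++=-::...............::...............
......................................=++*++:..................::...............
......................................:-++=-...................::...............
```

Symmetric grip: both pads are against the ring between the lugs, which are at cols 17–24 and 57–63. Now lift.

Converted, -145 mm / 600 = -0.2417, -130 mm / 600 = -0.2167.

Call:
{"name": "step_hand", "arguments": {
  "steps": {"deltas": [[0, 0, -0.005, 0, 0, 0], [0, 0, -0.0167, 0, 0, 0], [0, 0, -0.05, 0, 0, 0], [0, 0, -0.1, 0, 0, 0], [0, 0, -0.1583, 0, 0, 0], [0, 0, -0.2167, 0, 0, 0], [0, 0, -0.2417, 0, 0, 0], [0, 0, -0.2417, 0, 0, 0]]}
}}

```text
time: 11.72
tcp_pos: [502.9, -190.7, 175.5]
tool_rot: [[-0.554, 0.833, 0.008], [0.833, 0.554, -0.004], [-0.008, 0.004, -1.0]]
force: [0.3, -1.2, 0.2]
opening: 0.402
gripper_force: 81.5
```

Run:
```python
from h import *
p=grab_frame("wrist");s=monitor.get_state();print(s["tcp_pos"],s["opening"],s["force"],s["gripper_force"],s["joints"])
q=grab_frame("side")
for n,a in(("w",p),("s",q)):
    for d in boxes_of(a,"watch_case")[:1]:print(n,round(d["score"],2),W(a,d["point"]))
np.savez("w10.npz",tcp=s["tcp_pos"],R=s["tool_rot"],**{k:p[k] for k in("mtx","world_from_camera","frame")})
f=p["frame"][210:300,240:400].max(2)
for r in f.reshape(30,3,80,2).mean((1,3)): print("".join(" .:-=+*#%@"[min(9,int(v/22))] for v in r))
```

```text
[ 501.47504303 -190.02181135  173.03789251] 0.4026882795603669 [ 0.58047823 -0.94207577 -1.41530957] 81.47149078773509 [-4.91993151e-01  2.77406392e-01  1.72183848e+00  1.51322525e-05
  1.13832639e+00 -1.07904435e+00]
w 0.97 [ 505.3164383  -191.96999783  157.39806895]
s 0.47 [ 505.64425048 -203.23833917  153.69405588]
 ...............................................................................
................................................................................
................................................................................
....................................::::-:::::..................................
. ..............................:--=++****++++=-::..............................
..... .......................:-=***########****++=-::...........................
..... .....................:-+*####%%###########**++=::.........................
... ..............:=====-::+
[... 1134 characters left out ...]
-=*##%%%*-:...........:=+**#%*:.....:=*+-:..........
...............--... . .-=+=---=*#%%%=:.........:-+***#%#+:.....:=*=............
...............::... . :+++++=----=+*+:.....::::-+***%%***-.....:-=:............
.................... ..-#%%#*++------------------=*#%#=..:......................
..................... .+%#*#%*=++=--------------=+**=:..........................
................ .... :*%*=*%#+***+++=========++=-:.............................
....................  :*###%%%%%#+:::-======--::................................
................ ... ....:-=+*#+-.....-==+==:......................... .........
.................... .................:-==-:.................................. .
```

Case held firmly and level: the wrist view is unchanged after lifting. Now over the mug row at TCP z ≈ 175 (case underside ≈ 150), to a spot where the wrist camera sees the holder.

Converted, 235 mm / 600 = 0.3917, 208 mm / 600 = 0.3467.

Call:
{"name": "step_hand", "arguments": {
  "steps": {"deltas": [[0.0333, 0.025, 0, 0, 0, 0], [0.08, 0.06, 0, 0, 0, 0], [0.1333, 0.1, 0, 0, 0, 0], [0.1867, 0.1417, 0, 0, 0, 0], [0.24, 0.1817, 0, 0, 0, 0], [0.2933, 0.2217, 0, 0, 0, 0], [0.3467, 0.2617, 0, 0, 0, 0], [0.3917, 0.2967, 0, 0, 0, 0]]}
}}

```text
time: 12.58
tcp_pos: [517.0, 107.1, 169.2]
tool_rot: [[-0.554, 0.832, -0.004], [0.832, 0.554, 0.0], [0.003, -0.004, -1.0]]
force: [0.0, -0.3, -0.3]
opening: 0.403
gripper_force: 81.5
```

Call:
{"name": "step_hand", "arguments": {
  "steps": {"deltas": [[0.0233, 0.0167, 0, 0, 0, 0], [0.04, 0.03, 0, 0, 0, 0], [0.0483, 0.035, 0, 0, 0, 0], [0.0483, 0.035, 0, 0, 0, 0], [0.0483, 0.035, 0, 0, 0, 0], [0.0483, 0.035, 0, 0, 0, 0]]}
}}

```text
time: 13.08
tcp_pos: [519.9, 139.1, 171.0]
tool_rot: [[-0.553, 0.833, -0.001], [0.833, 0.553, -0.001], [-0.0, -0.001, -1.0]]
force: [-0.5, -0.5, -0.3]
opening: 0.405
gripper_force: 81.5
```

Create hold.py:
```python
from h import *
np.set_printoptions(precision=2,suppress=True)
p=grab_frame("wrist");s=monitor.get_state();print(s["tcp_pos"],s["tool_rot"][:2],s["opening"],s["joints"])
for d in boxes_of(p,"movement_holder")[:3]:
    w=W(p,d["point"]);print(round(d["score"],2),w,np.round(proj(p,w,True)))
for d in boxes_of(p,"watch_case")[:1]:print("case",W(p,d["point"]))
np.savez("wh.npz",tcp=s["tcp_pos"],R=s["tool_rot"],**{k:p[k] for k in("mtx","world_from_camera","frame")})
```

```bash
python3 hold.py
```

```text
[520.05 139.07 171.19] [[-0.55  0.83 -0.  ]
 [ 0.83  0.55 -0.  ]] 0.4029851970181066 [ 0.13  0.28  1.72 -0.    1.14 -0.45]
0.85 [533.14 269.99  24.44] [420.  81.]
0.79 [525.3  358.85  14.89] [457.   7.]
case [520.66 136.07 151.24]
```

Converted, 82 mm / 600 = 0.1367, 75 mm / 600 = 0.125.

Call:
{"name": "step_hand", "arguments": {
  "steps": {"deltas": [[0.0133, 0.0417, 0, 0, 0, 0], [0.03, 0.0833, 0, 0, 0, 0], [0.0433, 0.125, 0, 0, 0, 0], [0.0467, 0.1367, 0, 0, 0, 0], [0.0467, 0.1367, 0, 0, 0, 0], [0.0467, 0.1367, 0, 0, 0, 0], [0.0467, 0.1367, 0, 0, 0, 0]]}
}}

```text
time: 13.82
tcp_pos: [571.8, 207.9, 171.1]
tool_rot: [[-0.553, 0.833, -0.002], [0.833, 0.553, -0.001], [-0.0, -0.002, -1.0]]
force: [-0.0, 0.4, -0.4]
opening: 0.402
gripper_force: 81.6
```

Add to hold.py:
```python
c=[W(p,d["point"]) for d in boxes_of(p,"movement_holder")[:1]][0];print(p["world_from_camera"][:3,3])
im=top(p,536,265,45,48,97)
hsv=cv2.cvtColor(im,cv2.COLOR_BGR2HSV)
for r in range(0,97,2):
    print("".join(("Y" if h_[1]>70 and h_[2]>90 else " .:-=+*#%@"[min(9,int(h_[2]/26))]) for h_ in hsv[r]))
```

```bash
python3 hold.py
```

```text
[571.8  207.88 171.3 ] [[-0.55  0.83 -0.  ]
 [ 0.83  0.55 -0.  ]] 0.40633085791265516 [ 0.23  0.38  1.56 -0.    1.2  -0.35]
0.56 [534.69 271.88  22.38] [329. 110.]
0.54 [ 560.09 -124.13   11.73] [186. 377.]
case [570.77 205.58 151.05]
[532.46 265.53 288.78]
++++++++++++++++++++++++++++*+++*++++++++***+++++*+***++*+++*+***+***+*****+*+**+***+*****+******
++++++++*+++++++++++++++++++++++++*++++*++**++++******+********+*+*********+++*+***++********+***
++++++++++++++++*+++*++***+++*+++++***++*+++*++*+**+*****+**+*++****+++++******+*************++**
+++++*++++++++**++++++++****+++++++++=====----=====+++*********+*++**++*+++***+*****+****+*+*++*+
+=++++++++++++++++**++*++++++=++==-:...             ..:-=++++****+********+******+*****+*+******+
+++++++++++++++++++*++++++++=-:...    .. .  . .  .. . .   .:-=+++*++++*+****++*+*****************
===+=+=++++++++++++++++++=-:..  .   . .  .... . ..  .    ..  ..:-+++*
[... 3444 characters left out ...]
**************
************+++***++++++++***********************************************************************
+*****************+++++********************************************************++****************
*******************+++*********************************************************++****************
*******************++++********************************************************+++***************
*************+****++++++******************************************************++++***************
*******************+++++******************************************************+++****************
****+************+*+++++++***************************************************+++++***************
```

Run:
```python
from h import *
from scipy.optimize import least_squares
np.set_printoptions(precision=2,suppress=True)
p=dict(np.load("wh.npz"))
# base circle at z=25
cx,cy=532.5,275.8
im=top(p,cx,cy,25,50,1001).max(2);g=cv2.GaussianBlur(im,(0,0),4).astype(float)
a=np.radians(np.arange(0,360,3));rr=np.arange(30,44,.1);E=[]
for t in a:
    v=np.array([g[int(round(500-10*r*np.sin(t))),int(round(500+10*r*np.cos(t)))] for r in rr]);k=np.argmax(np.gradient(v));E.append((rr[k],np.gradient(v)[k]))
E=np.array(E);P=np.c_[E[:,0]*np.cos(a),E[:,0]*np.sin(a)]
r=least_squares(lambda q:np.hypot(P[:,0]-q[0],P[:,1]-q[1])-q[2],[0,0,36],loss="soft_l1",f_scale=.3);print("base",cx+r.x[0],cy+r.x[1],r.x[2],np.median(abs(r.fun)))
cx,cy=cx+r.x[0],cy+r.x[1]
im=top(p,cx,cy,48,34,109)
hsv=cv2.cvtColor(cv2.GaussianBlur(im,(0,0),.7),cv2.COLOR_BGR2HSV)
for q in range(0,109,2):
    print("".join(("y" if h[1]>70 and h[2]>60 and h[2]<140 else "Y" if h[1]>70 and h[2]>=140 else " .,:;-=+*#%@"[min(11,max(0,int((h[2]-14)/6 if h[2]<50 else 6+(h[2]-50)/30)))]) for h in hsv[q]))
```

```text
base 532.9449931016198 275.97847593184287 34.002393860338785 0.17301558446852283
#############################################################################################################
#############################################################################################################
#################################################******######################################################
##################################*********+++++++++++++++++++++****#########################################
###########################**********++====-;;::,,,,,:,,,,,..,,:;==+++**#####################################
######################**********+++==-;,. ,,...,..,,.......      .,,::-==++***###############################
#####################*******++==-:,,........,,,,,.. .,...................,,;==+**############################
###############**********++==;,...............,,,,...... ........,.  .........:-==++**#######################
*############*********++==;,,,,,..,.....,,,.............. .............. .....,..,:-=+***####################
****#######*********++=;... .
[... 4397 characters left out ...]
**+=-:,,,...,,.............,,......  .,,.    @    .:;===+++++++++++++++++++++++****
**************###############**++==;:,,..........................      .,:-===+++++++++++++++++++++++++**####
**************###################***++===-;::,. .  .. @    ...   ..,:;===++++++++++++++++++++++++*******#####
**************########################*****+++====--;;;;-====;;--===+++++++++++++++++++***********###########
**************##################################****++++*****++++++*+*****++***+********#####################
***************####################################*******####***###**###***###**####*#######################<stdin>:17: RuntimeWarning: overflow encountered in scalar subtract
```

Reading the maps:
- **Base centre:** the circle fit gives about (533,276).
- **Jaw posts:** highlights at cols/rows (83,32)/(26,22) and (71,15.5)/(35.5,39) form two symmetric pairs about 22.6 mm apart, so the jaw axis is at about 16.3°.
- **Knob check:** the knob at (17,32.5) lies on the same line.

Now the case pose within the hand.

Create inhand.py:
```python
from h import *
import sys
np.set_printoptions(precision=2,suppress=True)
def inhand(p):
    t=p["tcp"];R=p["R"];g=np.arange(-32,32.01,.1)
    def view(d):
        X,Y=np.meshgrid(g,g,indexing="ij");w=t+np.stack([X,Y,np.full_like(X,d)],-1)@R.T
        T=np.linalg.inv(p["world_from_camera"]);c=w@T[:3,:3].T+T[:3,3];x,y,z=c[...,0],-c[...,1],-c[...,2];r=np.hypot(x,y);a=np.arctan2(r,z)/r;K=p["mtx"]
        return cv2.remap(p["frame"],(K[0,0]*x*a+K[0,2]).astype(np.float32),(K[1,1]*y*a+K[1,2]).astype(np.float32),cv2.INTER_CUBIC).max(2),X,Y
    m,X,Y=view(19.5)
    for sy in(-1,1):
        w=(abs(X-12)<4)&(abs(Y-sy*19.5)<3.5);k=w&(m>110);print("lug",sy,k.sum()/100,X[k].mean(),Y[k].mean(),Y[k].min(),Y[k].max())
    m,X,Y=view(16.2) # ring top
    E=[]
    for a in np.radians(np.r_[np.arange(50,131,3)]):  # far (+x) outer edge and crown-side edge
        r=np.arange(12,24,.1);pr=np.array([m[int(round((q*np.sin(a)+32)*10)),int(round((q*np.cos(a)+32)*10))] for q in r]).astype(float);pr=cv2.GaussianBlur(pr[None],(0,0),2)[0];k=np.argmax(np.gradient(pr));E.append((r[k]*np.sin(a),r[k]*np.cos(a)))
    print("inner far edge x,y at top",np.array(E)[len(E)//2])
if __name__=="__main__": inhand(dict(np.load(sys.argv[1])))
```

```bash
python3 inhand.py w10.npz; python3 inhand.py w9.npz; python3 inhand.py wh.npz
```

```text
lug -1 23.63 10.383453237410675 -19.19750317393126 -22.599999999999866 -16.099999999999774
lug 1 20.98 10.634985700667908 18.86348903717899 16.000000000000682 22.10000000000077
inner far edge x,y at top [14.    0.24]
lug -1 37.28 11.850000000000623 -19.562795064377504 -22.999999999999872 -16.099999999999774
lug 1 30.94 11.722979961215879 19.438720103426718 16.000000000000682 22.90000000000078
inner far edge x,y at top [16.4   0.29]
lug -1 20.91 12.256527977045105 -19.04505021520785 -22.999999999999872 -16.099999999999774
lug 1 22.51 13.948156374945121 19.719813416260177 16.000000000000682 22.90000000000078
inner far edge x,y at top [21.9   0.38]
```

Converted, 78.4 mm / 600 = 0.1307, 5.5 mm / 600 = 0.0092, 0.304 rad / 3.1416 = 0.0968.

Call:
{"name": "step_hand", "arguments": {
  "steps": {"deltas": [[0.025, 0.0017, 0, 0, 0, 0.0318], [0.0583, 0.0042, 0, 0, 0, 0.0637], [0.1, 0.0067, 0, 0, 0, 0.0968], [0.1233, 0.0083, 0.0167, 0, 0, 0.0968], [0.1307, 0.0092, 0.0417, 0, 0, 0.0968], [0.1307, 0.0092, 0.0667, 0, 0, 0.0968], [0.1307, 0.0092, 0.08, 0, 0, 0.0968], [0.1307, 0.0092, 0.0833, 0, 0, 0.0968]]}
}}

```text
time: 14.68
tcp_pos: [532.6, 276.7, 119.2]
tool_rot: [[-0.281, 0.96, -0.004], [0.96, 0.281, -0.002], [-0.001, -0.004, -1.0]]
force: [0.2, -0.6, -0.6]
opening: 0.403
gripper_force: 81.6
```

Call:
{"name": "step_hand", "arguments": {
  "steps": {"deltas": [[0, 0, 0, 0, 0, 0], [0, 0, 0, 0, 0, 0], [0, 0, 0, 0, 0, 0]]}
}}

```text
time: 14.93
tcp_pos: [534.7, 277.4, 122.1]
tool_rot: [[-0.279, 0.96, 0.002], [0.96, 0.279, 0.0], [0.0, 0.002, -1.0]]
force: [-0.8, 0.5, -0.0]
opening: 0.402
gripper_force: 81.6
```

Run:
```python
from inhand import *
p=grab_frame("wrist");s=monitor.get_state();print(s["tcp_pos"],s["tool_rot"],s["opening"],s["gripper_force"])
d=dict(tcp=s["tcp_pos"],R=s["tool_rot"],**{k:p[k] for k in("mtx","world_from_camera","frame")});np.savez("wa.npz",**d);inhand(d)
for n in("scene","side"):
    q=grab_frame(n);np.savez(n+"a.npz",**{k:q[k] for k in("mtx","world_from_camera","frame")})
    for t in("watch_case","movement_holder"):
        for b in boxes_of(q,t)[:2]:print(n,t,round(b["score"],2),W(q,b["point"]))
```

```text
[534.74 277.4  122.2 ] [[-0.28  0.96  0.  ]
 [ 0.96  0.28  0.  ]
 [-0.    0.   -1.  ]] 0.4047287460390955 81.58136717858724
lug -1 19.99 12.379339669835549 -19.930915457728695 -22.999999999999872 -16.099999999999774
lug 1 7.02 12.680626780627417 17.828062678063386 16.000000000000682 22.90000000000078
inner far edge x,y at top [21.7   0.38]
scene watch_case 0.68 [540.49 283.29 101.69]
scene movement_holder 0.95 [494.94 399.46  22.83]
scene movement_holder 0.64 [523.01 287.57  25.46]
side watch_case 0.53 [535.4  269.22 103.71]
side watch_case 0.25 [487.16 -56.2   69.71]
side movement_holder 0.72 [501.64 374.07  26.11]
side movement_holder 0.67 [537.86 261.28  23.49]
```

Call:
{"name": "step_hand", "arguments": {
  "steps": {"deltas": [[0, 0, 0, 0, 0, 0], [0, 0, 0, 0, 0, 0], [0, 0, 0, 0, 0, 0], [0, 0, 0, 0, 0, 0]]}
}}

```text
time: 15.62
tcp_pos: [534.0, 277.5, 121.3]
tool_rot: [[-0.279, 0.96, 0.0], [0.96, 0.279, -0.0], [-0.0, -0.0, -1.0]]
force: [-0.1, -0.1, -0.3]
opening: 0.403
gripper_force: 81.6
```

Run:
```python
from h import *
np.set_printoptions(precision=2,suppress=True)
print(monitor.get_state()["tcp_pos"])
for n in("scene","side"):
    p=dict(np.load(n+"a.npz"));f=cv2.imread(f"pics/{n}0.png");h=cv2.cvtColor(f,cv2.COLOR_BGR2HSV)
    u,v=np.array(proj(p,np.array([533,276,46.]))).round().astype(int);print(n,u,v)
    m=np.zeros(f.shape[:2],bool);m[v-12:v+13,u-14:u+15]=1
    k=m&(h[...,0]>10)&(h[...,0]<35)&(h[...,1]>60)&(h[...,2]>90);vs,us=np.nonzero(k)
    print(k.sum(),"bbox mid ->",ray(p,(us.min()+us.max())/2,(vs.min()+vs.max())/2,46),"mean",ray(p,us.mean(),vs.mean(),46))
    d=np.zeros_like(m);d[v-30:v+35,u-30:u+31]=1;d&=(h[...,2]<45)  # dark silhouette: leftmost/rightmost at base
    nn,l,st,_=cv2.connectedComponentsWithStats(d.astype(np.uint8));i=1+st[1:,4].argmax();x0,y0,w,hh=st[i,:4];vs,us=np.nonzero(l==i)
    # widest row, base rim
    widths=[(us[vs==r].max()-us[vs==r].min()+1,r,(us[vs==r].max()+us[vs==r].min())/2) for r in range(y0,y0+hh) if (vs==r).any()];print("sil",x0,y0,w,hh,max(widths),"pred",proj(p,np.array([533,276,10.])))
```

```text
[533.98 277.46 121.35]
scene 271 264
75 bbox mid -> [525.71 283.28  46.  ] mean [528.2  282.79  46.  ]
sil 257 264 31 25 (np.int64(31), 279, np.float64(272.0)) pred (np.float64(272.30800632890214), np.float64(276.50265795172623))
side 309 176
26 bbox mid -> [535.44 258.51  46.  ] mean [535.87 255.2   46.  ]Traceback (most recent call last):
  File "<stdin>", line 11, in <module>
ValueError: attempt to get argmax of an empty sequence
```

Converted, 32.1 mm / 600 = 0.0535, -1.3 mm / 600 = -0.0022.

Call:
{"name": "step_hand", "arguments": {
  "steps": {"deltas": [[-0.0017, -0.0022, 0.0067, 0, 0, 0], [-0.0017, -0.0022, 0.015, 0, 0, 0], [-0.0017, -0.0022, 0.025, 0, 0, 0], [-0.0017, -0.0022, 0.035, 0, 0, 0], [-0.0017, -0.0022, 0.0433, 0, 0, 0], [-0.0017, -0.0022, 0.0492, 0, 0, 0], [-0.0017, -0.0022, 0.0525, 0, 0, 0], [-0.0017, -0.0022, 0.0535, 0, 0, 0]]}
}}

```text
time: 16.28
tcp_pos: [532.8, 276.0, 88.6]
tool_rot: [[-0.279, 0.96, -0.001], [0.96, 0.279, -0.0], [-0.0, -0.001, -1.0]]
force: [0.5, -0.4, -0.6]
opening: 0.402
gripper_force: 81.6
```

Call:
{"name": "step_hand", "arguments": {
  "steps": {"deltas": [[0, 0, 0, 0, 0, 0], [0, 0, 0, 0, 0, 0], [0, 0, 0, 0, 0, 0], [0, 0, 0, 0, 0, 0], [0, 0, 0, 0, 0, 0], [0, 0, 0, 0, 0, 0]]}
}}

```text
time: 16.78
tcp_pos: [533.1, 276.1, 89.4]
tool_rot: [[-0.279, 0.96, 0.0], [0.96, 0.279, 0.0], [-0.0, 0.0, -1.0]]
force: [-0.0, 0.6, -0.2]
opening: 0.404
gripper_force: 81.6
```

Run:
```python
from h import *
np.set_printoptions(precision=2,suppress=True)
p=grab_frame("wrist");s=monitor.get_state();t=s["tcp_pos"];R=s["tool_rot"];print(t,R,s["qvel"])
np.savez("wb.npz",tcp=t,R=R,**{k:p[k] for k in("mtx","world_from_camera","frame")})
q=grab_frame("side")
for a in(p,q):
  for b in boxes_of(a,"watch_case")[:1]:print(W(a,b["point"]),b["score"])
h=cv2.cvtColor(p["frame"],cv2.COLOR_BGR2HSV)[210:300,236:404]
for r in range(0,90,2):print("".join("Y" if c[1]>70 and c[2]>60 else " .:-=+*#%@"[min(9,int(c[2]/26))] for c in h[r,::1]))
```

```text
[533.05 276.12  89.4 ] [[-0.28  0.96  0.  ]
 [ 0.96  0.28 -0.  ]
 [-0.    0.   -1.  ]] [ 0.  0.  0. -0. -0.  0.]
[534.39 278.51  71.34] 0.64
[ 525.42 -286.54   27.57] 0.53
*****************************+++++-:.  .   ... .     ..   .::....  .. ..:YYYYYYYYYYYYYYYYYYYYYYYYYYYY-Y.   .    .....        . .. ..     . ..--=-----------=+***********
*******************************+++-:.     . .                .     ..:YYYYYYY==--YYYYYY=YYYYYYY=YYYYYYYY-Y..                  .   .  .    ...:--------------=+**********
*******************************++=-.  . .. . . .                 ..:YYYYYYYY+++======YYYYYYY=========YYYYYYYY.   .             .       .   ..:---------------=+*********
********************************+=-. . ...  ..   ..             .YYY
[... 6326 characters left out ...]
      ... .  .             
    .. .  ..    .  .   .    . .  .              .-+************************+*++=---:--------=+++*****************+**+++*+*+-. .     ... ..             .                
   .       .  . .  .       . .           .     .:=+******+*********************+=:::--:--::-=+********************++++++**+=.          ..      ..                    .  
.   . .   ..              .      .             .-+*******+*********************++-:---------++*******************+*++++*+**=:.             ..   . ..  .    .         .  
 ..   .. . .          . .     .       ..   .   .=+*******************************++==-====++********************+++++++****+-.      .  .. .                .    .   .
```

The case hovers still and level, ring centred over the movement disc (ring columns 50–121, disc centre near 87). Handing in.

```bash
python3 -c "
from cell import workorder,monitor
s=monitor.get_state();print(s['tcp_pos'],s['time'],abs(s['qvel']).max() if hasattr(s['qvel'],'max') else s['qvel'])
print(workorder.finish_job())"
```

```text
[533.01591309 276.12199727  89.28232223] 16.9833 0.00183127884824933
the job is handed in; nothing more can be done
None
```

The watch case was lifted from the bin, carried over the mug and bottle, and handed in at 17.0 s, held still, level and centred over the black holder with its lugs in line with the jaws, about 15 mm above the holder's highest point by my measurements; a first bad grip and a re-grip shifted it a few mm inside the bin, and no verdict came back.

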